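Put a filter plate manifold under vacuum

ROBOT

A 6-joint arm with a two-finger parallel gripper is mounted at the origin on the work surface. World frame = base frame: x ahead of the robot, y to its left, z up, the work surface at z = 0. Lengths are in m, angles in rad, forces in N, time in s.
With the tool pointing down it reaches from about 0.375 to 0.975 m from the base axis. Payload 3.8 kg.
Tool frame: the origin (TCP) lies on the centre line of the jaws, within the pads' length; the fingertips stand 8 mm ahead of it and the grasp point (between the pads) lies 11 mm behind it (bot.nose_length is the distance from the TCP to the fingertips, in m); z points along the fingers, y is the direction in which the jaws open and shut (so a half turn about z gives the same grasp; the last joint's range is limited). The gripper opens to 85 mm and grips with 20 to 120 N. Pads are 22 mm wide; open, the fingers measure 114 mm over their backs; the gripper's body (76 mm by 85 mm) begins 54 mm behind the grasp point. The pads swing forward as they close: fully open they stand 13 mm farther back than shut.
Start: joints at [-1.173, 0.264, 1.604, -0, 1.274, -0.037], TCP at [0.284, -0.612, 0.239] pointing down, gripper open.
Joint ranges: [-2.63, 2.63], [-0.94, 2.18], [0.31, 2.57], [-1.31, 4.45], [0, 2.66], [-2.55, 2.55]. Speed limits (rad/s): [2.57, 2.57, 3.14, 3.14, 3.14, 3.14].

INTERFACE

Orientations are given as a unit quaternion [x, y, z, w].
In Python, from rig import bot, capture, workorder, search_frame, silhouettes gives the robot as it stands. The module is installed in compiled form; this text tells all that it offers.
- The arm moves only by the tool play_rows, never from a script. Its argument "commands" is a list that holds one entry, the list of rows, each a list of 7 numbers: the turn, a rotation vector about the tool's x, y, z in rad, then the shift along the tool's x, y, z in units of 60 mm (1.0 is 60 mm), then the closure, from 0 (fully open) to 1 (shut). In form: [[[rx, ry, rz, tx, ty, tz, grip], ...]]. A call has 1 to 20 rows; each row shifts and turns the commanded pose from where the row before left it, along the tool's axes as they then stand; what a row does not reach is not made up. A row lasts 1/8 s, in which the tool goes at most 62.5 mm and 10.7 degrees, less where a joint would pass 70% of its speed; a pose out of reach is approached as far as the arm can. A call is refused whole if a number of a shift passes 1 or a number of a turn 0.188, either way. A call with a gripper value outside its range is refused whole. The fingers move at their own pace and stop on an object; "newtons" is the grip in N (left out, the last holds). Time passes only in rows, so rows that do not move let the fingers close. It gives the time, the measured TCP pose, the force and the opening at its end, in the units of the state.
- bot.state(): the state, without advancing time (a new reading comes with each control period).
- capture(name): name is "scene" or "top" or "wrist"; returns a dict with "frame" (400x640x3 uint8, blue, green, red), "depth" (400x640 float32, m along the optical axis (not along the pixel's ray), 0 where there is no reading), "intrinsics" (3x3 intrinsics, pixels), "R" (3x3) and "t" (3): a world point X has camera coordinates R X + t. Camera axes: x right, y down, z forward; pixel columns grow to the right and rows downward; lengths in m; the calibration is good to about 2 mm. A picture is of the moment at which its call begins.
- workorder.hand_in(): hands the job in, once; it reports no verdict.
Trained networks look in a picture, given as the dict that the camera call returned (one of the last four; its "shot" number tells which), for a name from the list of things; names that differ only in an ending like _2 or _b are one class to them, and where a whole thing is asked for, a point or a joint stands for the part that bears it (a point fixed in the world has none). Each returns a list of dicts, best first, with "score" (0 to 1); they miss things now and then, are a little off and sometimes report something else, mostly with a low value. They report only what shows in the picture. A call takes as long as a camera call. They do not tell look-alikes from the thing itself.
- search_frame(picture, query): "extent" ([left, top, right, bottom] as shares, 0 to 1, of the picture: columns of its width, rows of its height, round what is visible of it).
- silhouettes(picture, query): "mask" (400x640 bool, what is visible of it) and "extent" ([left, top, right, bottom] as shares, 0 to 1, of the picture: columns of its width, rows of its height, round what is visible of it).
The state is a dict: "clock": time; "qpos": joint angles; "qvel": joint speeds; "tau": joint torques, N m; "tool_pos": TCP position; "tcp_rot": TCP orientation; "contact_force": force on the tool from outside, world axes, zero at the start; "wrist_torque": the same for the moment, N m; "width": finger opening in m.
Only numpy, scipy, OpenCV 4.12 (cv2) and the standard library are available. Lean on these libraries where they do the work, as an engineer would, in place of code of your own. Each camera call takes 0.05 s, during which the arm holds its last target. There are 200 camera calls.

TASK

Put the filter plate under vacuum: first slide the bleed regulator's black grip until its white line is level with the green mark, and only then swing the red valve lever from closed to fully open, all the way round until it rests against its stop, without forcing it. Leave the slide at the mark, and do not upset the jar on the shelf, the tube rack or the tip box.

Things in the scene. Friction and masses are not known exactly. Their poses are not given: they have to be found in the camera images.
- valve_stand: Fixed bench stand with the valve, 250 mm wide, 242 mm high. Origin: centre of its underside; x points to its back, z up; its front faces its own -x. A white panel slopes up to the back at 35 degrees from level, to a grey back wall at x = 60 mm; a shelf overhangs it. Stand and lever are delicate: no part of them may be pressed with more than 40 N.
- panel_low_edge (a point): Middle of the white panel's lower front edge, at x = -90, y = 0, z = 30 mm in the stand's frame (its axes are the stand's). The panel is 240 mm wide and 165 mm long up the slope. On it, under the lever, lie a brass pipe (18 mm thick, up the slope) and valve body (26 mm off the panel at most), and low at its +y side a gauge face 10 mm thick.
- shelf_edge (a point): Middle of the lower front edge of the grey shelf (12 mm thick, underside 230 mm high, full width): x = -6, y = 0, z = 230 mm in the stand's frame. It is just behind the closed lever seen from above: the space behind the lever is reached only by a tool leaning some 35 to 45 degrees, its fingers pointing down and to the stand's back, its top towards the stand's front.
- valve_hinge (a point): On the lever's axis at its mid thickness, 34 mm off the panel; at x = -21, y = -35, z = 120 mm in the stand's frame (its axes are the stand's, it does not turn with the lever). The lever's axis is the panel's normal, (-0.574, 0, 0.819) in the stand's frame.
- lever_end (a point): On the centre line of the red lever, 80 mm from its axis, at its end and mid thickness. A straight bar 14 mm wide and 10 mm thick (29 to 39 mm off the panel), with free space beneath beside the pipe. Closed, it lies level along the stand's +y; open, it points to the stand's front and down the slope, along the pipe.
- valve_lever (a joint): Lever angle, rad: 0 at the closed stop, starts below 0.12, grows as it opens, counter-clockwise seen facing the panel. Stiff with dry friction (about 0.3 N m, 5 N at 60 mm); it stays where left. The open stop is hard and unmarked, about a quarter turn on, somewhere between 1.5 and 1.7: found by feel, as the lever stops and the force rises.
- regulator: Fixed grey bleed regulator box, 90 x 220 x 45 mm (x, y, z). Origin: centre of its underside. The slide runs along its own y on the top.
- slide_top (a point): Top centre of the black slide grip, on its white line (across the track). The grip is 26 mm (x) by 16 mm (y); its block stands from 8 to 34 mm above the box, this point being its top. It travels 130 mm along the regulator's y with about 2 N of friction and stays where left. Its axes are the regulator's.
- set_mark (a point): Top centre of the fixed green mark beside the track: 8 mm wide along the track, 22 mm across, 4 mm thick, 42 mm to the -x side of the grip's path. The slide is set when slide_top and this point have the same y in the regulator's frame (the white line within the mark's width). Its axes are the regulator's.
- tube_rack: Bystander: green tube rack, 70 x 130 x 47 mm, loose on the bench. Origin: centre of its underside.
- tip_box: Bystander: purple tip box with clear lid, 87 x 122 x 75 mm, loose on the bench. Origin: centre of its underside.
- jar: Bystander: white jar with black cap, 52 mm across, 75 mm high, standing loose on the stand's shelf (shelf top at 242 mm). Origin: centre of its underside.
Mind the look-alikes: they are no part of the job. Several things have the shape of the regulator; the one meant has the colours described above.

How it is judged:
By the outcome, as a careful person would: the job done as asked, in the order asked, and still so for the second after the job is handed in, with the robot touching nothing.
It also fails if it takes over 53 s, if anything falls off the work surface, if the arm or the gripper's body presses on something with over 40 N, if the wrist force passes 120 N, or if a joint passes its speed limit or range.

## Working session

There is one attempt and no reset: what is moved stays moved. The work goes in short steps, Python scripts to look and compute and a tool call to move; the robot and the scene stay as the last step left them, time stands still between calls to the robot, and variables do not carry over. Pictures are saved under pics/ and viewed, about 8 in all and at most 12, crops included, and the job is handed in when it is done.

Besides the shell and the picture viewer there is one more tool, called after "Emit:" as name(argument=value, ...) on one line, values as JSON. play_rows: Moves the arm, as the interface text tells. Its arguments: {"type":"object","properties":{"commands":{"type":"array","items":{"type":"array","items":{"type":"array","items":{"type":"number"}}}},"newtons":{"type":"number"}},"required":["commands"]}

```bash
mkdir -p pics
cat > h.py <<'E'
import numpy as np, cv2
from rig import bot, capture, workorder, search_frame, silhouettes
from scipy.spatial.transform import Rotation as Rot
def cloud(p):
    d=p["depth"]; K=np.array(p["intrinsics"]); v,u=np.mgrid[:400,:640]
    c=np.stack([(u-K[0,2])/K[0,0]*d,(v-K[1,2])/K[1,1]*d,d],-1)
    w=(c-np.array(p["t"]))@np.array(p["R"]); w[d<=0]=np.nan
    return w
def proj(p,X):
    c=np.array(p["R"])@np.array(X)+np.array(p["t"]); k=np.array(p["intrinsics"])@c; return k[:2]/k[2]
E
python3 - <<'E'
from h import *
s=bot.state(); print({k:np.round(v,3) for k,v in s.items()}, bot.nose_length)
ims=[]
for n in("scene","top"):
    p=capture(n); cv2.imwrite(f"pics/{n}0.png",p["frame"]); W=cloud(p)
    for q in("valve_stand","valve_lever","regulator","slide_top","set_mark","tube_rack","tip_box","jar"):
        for r in silhouettes(p,q)[:4]:
            m=r["mask"]; e=np.array(r["extent"])*[640,400,640,400]
            print(n,q,round(r["score"],2),e.round(),np.nanmedian(W[m],0).round(3))
    ims.append(p["frame"])
E
```

```text
{'clock': np.float64(0.0), 'qpos': array([-1.173,  0.265,  1.605, -0.   ,  1.274, -0.037]), 'qvel': array([-0.002, -0.   ,  0.001,  0.001, -0.   ,  0.   ]), 'tau': array([ 1.0000e-03, -5.1511e+01, -3.6732e+01,  0.0000e+00,  1.3000e-02,
       -0.0000e+00]), 'tool_pos': array([ 0.284, -0.612,  0.238]), 'tcp_rot': array([ 0.976,  0.216, -0.   , -0.001]), 'contact_force': array([ 0.724, -0.103,  0.708]), 'wrist_torque': array([ 0.059, -0.015,  0.003]), 'width': np.float64(0.086)} 0.008
scene valve_stand 0.76 [178. 109. 294. 233.] [ 0.624 -0.172  0.111]
scene valve_lever 0.6 [234. 169. 259. 190.] [ 0.602 -0.139  0.122]
scene valve_lever 0.5 [217. 107. 239. 139.] [ 0.597 -0.193  0.295]
scene regulator 0.7 [289. 101. 355. 150.] [ 0.253 -0.263  0.045]
scene regulator 0.58 [294. 227. 364. 307.] [0.524 0.202 0.045]
scene set_mark 0.31 [175. 102. 294. 234.] [ 0.624 -0.172  0.11 ]
scene tube_rack 0.58 [247. 282. 294. 337.] [0.718 0.215 0.036]
scene tip_box 0.69 [404. 244. 454. 293.] [0.315 0.362 0.074]
scene tip_box 0.47 [175. 105. 296. 234.] [ 0.624 -0.171  0.111]
scene tip_box 0.45 [231. 169. 259. 189.] [ 0.602 -0.139  0.122]
scene jar 0.64 [214. 109. 241. 141.] [ 0.597 -0.193  0.294]
scene jar 0.26 [234. 170. 259. 188.] [ 0.602 -0.138  0.122]
top valve_stand 0.67 [357. 103. 447. 212.] [ 0.594 -0.17   0.126]
top valve_lever 0.48 [385. 150. 396. 179.] [ 0.587 -0.137  0.123]
top regulator 0.76 [383. 260. 472. 316.] [ 0.243 -0.271  0.046]
top regulator 0.56 [240. 174. 312. 215.] [0.513 0.19  0.045]
top set_mark 0.54 [357. 106. 449. 213.] [ 0.592 -0.171  0.124]
top tube_rack 0.65 [250. 117. 291. 150.] [0.708 0.209 0.035]
top tip_box 0.61 [193. 246. 244. 290.] [0.298 0.351 0.075]
top jar 0.78 [412. 142. 438. 166.] [ 0.584 -0.199  0.315]
```

```bash
ls pics
```

```text
scene0.png
top0.png
```

View pics/scene0.png

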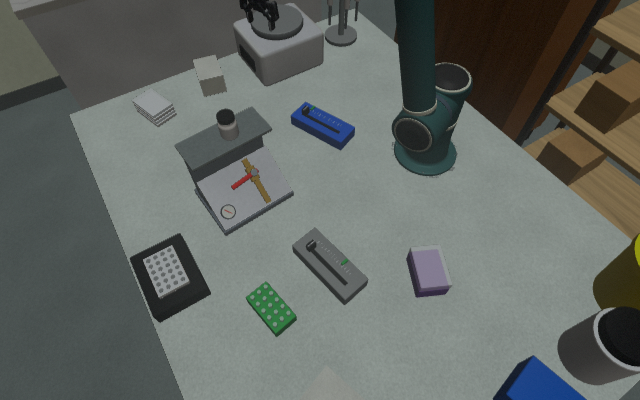

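View pics/top0.png

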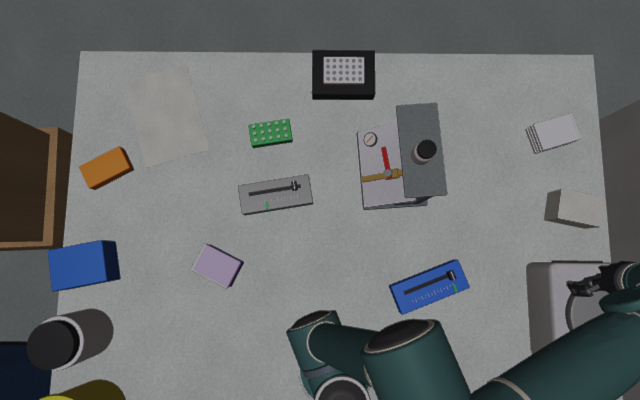

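Grey regulator at top (275,194) / scene (330,265) has the grey box, black grip and green mark. The blue one at top (430,286) / scene (323,124) is the look-alike. Confirming in one enlarged crop with measurement.

```bash
cat > meas.py <<'E'
from h import *
for n in("top","scene"):
    p=capture(n); W=cloud(p); f=p["frame"].astype(int); B,G,R=f[...,0],f[...,1],f[...,2]
    box=dict(top=(235,170,320,220),scene=(285,222,372,310))[n]
    st=dict(top=(350,95,455,220),scene=(170,100,300,240))[n]
    def sel(m,b):
        z=np.zeros_like(m); z[b[1]:b[3],b[0]:b[2]]=1; return m&z
    for nm,m in dict(green=sel((G>R+30)&(G>B+20),box),black=sel((f.max(2)<60)&(W[...,2]>.06),box),red=sel((R>130)&(G<80)&(B<80),st)).items():
        if m.sum()==0: print(n,nm,0); continue
        v,u=np.nonzero(m); P=W[m]; P=P[~np.isnan(P[:,0])]
        print(n,nm,m.sum(),u.mean().round(1),v.mean().round(1),np.median(P,0).round(4),P.min(0).round(3),P.max(0).round(3))
    # box top plane pca
    m=sel(abs(W[...,2]-.045)<.004,box); P=W[m][:,:2].astype(np.float32); r=cv2.minAreaRect(P); print(n,"boxtop",r)
    # panel: white
    m=sel((W[...,2]>.235)&(W[...,2]<.25),st); r=cv2.minAreaRect(W[m][:,:2].astype(np.float32)); print(n,"shelf",r,np.median(W[m],0))
    m=sel((W[...,2]>.035)&(W[...,2]<.13)&(f.min(2)>130),st); P=W[m]; c=P.mean(0); _,S,V=np.linalg.svd(P-c,full_matrices=False); print(n,"panel",c,V[2],m.sum())
    b=box; cr=cv2.resize(p["frame"][b[1]:b[3],b[0]:b[2]],None,fx=4,fy=4,interpolation=cv2.INTER_CUBIC)
    s=st; cr2=cv2.resize(p["frame"][s[1]:s[3],s[0]:s[2]],None,fx=3,fy=3,interpolation=cv2.INTER_CUBIC)
    o=np.zeros((max(len(cr),len(cr2)),cr.shape[1]+cr2.shape[1],3),np.uint8); o[:len(cr),:cr.shape[1]]=cr; o[:len(cr2),cr.shape[1]:]=cr2
    cv2.imwrite(f"pics/crop_{n}.png",o)
E
python3 meas.py
```

```text
top green 22 266.4 204.8 [0.4805 0.2154 0.0487] [0.471 0.21  0.043] [0.492 0.219 0.057]
top black 25 294.0 185.7 [0.5363 0.1273 0.0793] [0.524 0.122 0.06 ] [0.549 0.139 0.086]
top red 53 385.4 157.9 [ 0.611  -0.135   0.1232] [ 0.581 -0.142  0.118] [ 0.644 -0.129  0.128]
top boxtop ((0.5157004594802856, 0.18995624780654907), (0.09024320542812347, 0.21900130808353424), 10.102316856384277)
top shelf ((0.6090697050094604, -0.21023932099342346), (0.2507242262363434, 0.11105707287788391), 4.585194110870361) [ 0.61066544 -0.20702724  0.24210439]
top panel [ 0.60028955 -0.13167575  0.07253173] [-0.04771177  0.5648769   0.82379468] 2403
scene green 44 315.3 284.3 [0.586  0.2194 0.0419] [0.474 0.207 0.031] [0.688 0.243 0.053]
scene black 53 310.8 245.6 [0.5442 0.1334 0.0764] [0.528 0.121 0.061] [0.554 0.137 0.085]
scene red 76 240.9 181.0 [ 0.6161 -0.1374  0.1227] [ 0.582 -0.148  0.067] [ 0.693 -0.101  0.129]
scene boxtop ((0.5191404223442078, 0.18764789402484894), (0.09136649966239929, 0.2207973450422287), 9.670514106750488)
scene shelf ((0.6115064024925232, -0.21307779848575592), (0.24931871891021729, 0.11493995785713196), 4.200663089752197) [ 0.63496222 -0.20201727  0.24235599]
scene panel [ 0.63653555 -0.13428119  0.0724585 ] [-0.06659332  0.38101225  0.92216864] 2140
```

View pics/crop_top.png

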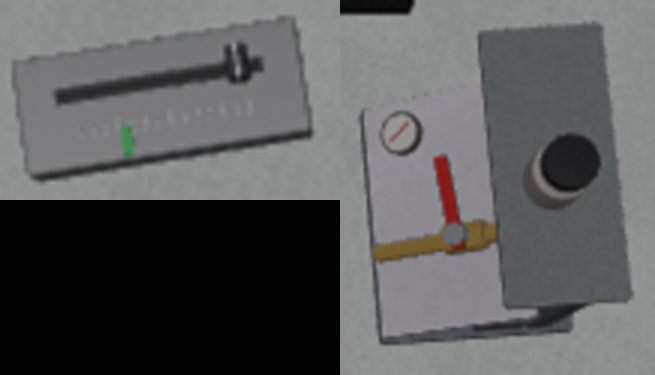

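The crop confirms it: grey box with a black grip, white line near its right end (238,62), and the green mark (127,140). On the stand, the red lever is almost closed. Moving above the slide, high over the jar.

Emit:
play_rows(commands=[[[0,0,0.13,0,0,-1,0],[0,0,0.13,0,0,-1,0],[0,0,0,0.48,-0.88,0,0],[0,0,0,0.48,-0.88,0,0],[0,0,0,0.48,-0.88,0,0],[0,0,0,0.48,-0.88,0,0],[0,0,0,0.48,-0.88,0,0],[0,0,0,0.48,-0.88,0,0],[0,0,0,0.48,-0.88,0,0],[0,0,0,0.48,-0.88,0,0],[0,0,0,0.48,-0.88,0,0],[0,0,0,0.48,-0.88,0,0],[0,0,0,0.48,-0.88,0,0],[0,0,0,0.48,-0.88,0,0],[0,0,0,0.48,-0.88,0,0],[0,0,0,0,0,1,0],[0,0,0,0,0,1,0],[0,0,0,0,0,0,0]]])

```text
clock: 3.25
tool_pos: [0.5288, 0.1283, 0.233]
tcp_rot: [0.996, 0.088, -0.007, 0.001]
contact_force: [-1.5, 0.2, 0.4]
width: 0.0852
```

```bash
cat > go.py <<'E'
from h import *
def togo(pos,Rt=None):
    s=bot.state(); R0=Rot.from_quat(s["tcp_rot"]).as_matrix()
    if Rt is None: Rt=R0
    print("t",round(float(s["clock"]),2),"pos",s["tool_pos"].round(4),"F",s["contact_force"].round(1),"w",round(float(s["width"]),4),"axes",R0.T.round(3).tolist())
    print(" turn(tool)",Rot.from_matrix(R0.T@Rt).as_rotvec().round(3)," shift units, present axes",(R0.T@(np.array(pos)-s["tool_pos"])/.06).round(3)," target axes",(Rt.T@(np.array(pos)-s["tool_pos"])/.06).round(3), "units")
E
python3 - <<'E'
from go import *
a=np.radians(9.9); Rt=np.array([[np.cos(a),np.sin(a),0],[np.sin(a),-np.cos(a),0],[0,0,-1.]])
togo([.5365,.1275,.079],Rt)
p=capture("wrist"); cv2.imwrite("pics/w1.png",p["frame"]); W=cloud(p); f=p["frame"].astype(int); B,G,R=f[...,0],f[...,1],f[...,2]
for nm,m in dict(green=(G>R+30)&(G>B+20)&(abs(W[...,2]-.049)<.006),top=(W[...,2]>.073)&(W[...,2]<.085)&(abs(W[...,1]-.13)<.05)).items():
    if m.any(): print(nm,m.sum(),[x.mean().round(1) for x in np.nonzero(m)[::-1]],np.mean(W[m],0).round(4),cv2.minAreaRect(W[m][:,:2].astype(np.float32)))
m=abs(W[...,2]-.045)<.003
print(cv2.minAreaRect(W[m][:,:2].astype(np.float32)))
E
```

```text
t 3.25 pos [0.5288 0.1283 0.233 ] F [-1.5  0.2  0.4] w 0.0852 axes [[0.985, 0.175, -0.013], [0.175, -0.985, 0.0], [-0.013, -0.003, -1.0]]
 turn(tool) [0.    0.013 0.003]  shift units, present axes [0.158 0.034 2.565]  target axes [0.124 0.034 2.566] units
green 155 [np.float64(236.8), np.float64(204.7)] [0.4824 0.213  0.0492] ((0.48228704929351807, 0.2138214409351349), (0.022095413878560066, 0.009803148917853832), 9.067195892333984)
top 431 [np.float64(320.5), np.float64(173.0)] [0.54   0.1299 0.0793] ((0.5393932461738586, 0.12979653477668762), (0.026216458529233932, 0.014685245230793953), 10.430100440979004)
((0.3847023844718933, 0.037917762994766235), (0.5068724155426025, 0.6629090905189514), 24.756553649902344)
```

View pics/w1.png

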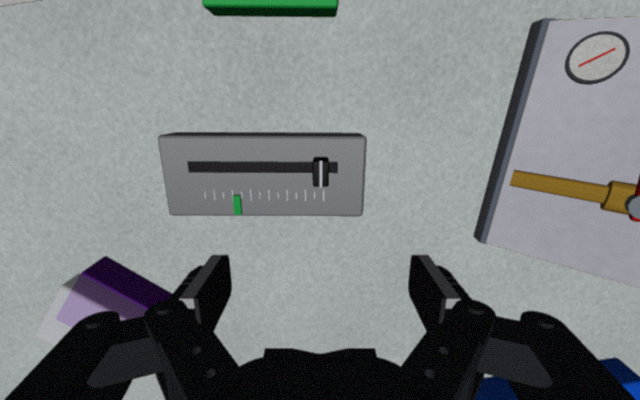

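Top centre of the grip is (0.540, 0.130, 0.079) and the mark (0.482, 0.2135), so it must travel 92.4 mm along regulator y, with 42 mm offset across, as the text says. Grasping.

Emit:
play_rows(commands=[[[0,0.013,0,0.18,0.01,0.9,0.3],[0,0,0,0,0,0.9,0.3],[0,0,0,0,0,0.7,0.3],[0,0,0,0,0,0.37,0.3],[0,0,0,0,0,0,0.3],[0,0,0,0,0,0,1],[0,0,0,0,0,0,1],[0,0,0,0,0,0,1],[0,0,0,0,0,0,1]]], newtons=20)

```text
clock: 4.42
tool_pos: [0.5477, 0.1307, 0.0695]
tcp_rot: [0.996, 0.087, 0.008, -0.001]
contact_force: [-0.1, -1.0, 6.6]
width: 0.0149
```

Run:
```python
from go import *
a=np.radians(10); Rt=np.array([[np.cos(a),np.sin(a),0],[np.sin(a),-np.cos(a),0],[0,0,-1.]])
u=np.array([-np.sin(a),np.cos(a)]);s=bot.state()["tool_pos"]
d=(np.array([.4823,.2135])-s[:2])@u; print("to mark along y mm",d*1e3)
togo([*(s[:2]+d*u),s[2]],Rt)
```

```text
to mark along y mm 92.906806990221
t 4.42 pos [0.5477 0.1307 0.0695] F [-0.1 -1.   6.6] w 0.0149 axes [[0.985, 0.174, 0.017], [0.174, -0.985, 0.0], [0.017, 0.003, -1.0]]
 turn(tool) [ 0.    -0.017  0.   ]  shift units, present axes [ 0.    -1.548 -0.   ]  target axes [-0.    -1.548  0.   ] units
```

Emit:
play_rows(commands=[[[0,0,0,0,-0.25,0,1],[0,0,0,0,-0.4,0,1],[0,0,0,0,-0.4,0,1],[0,0,0,0,-0.3,0,1],[0,0,0,0,-0.2,0,1],[0,0,0,0,0,0,1],[0,0,0,0,0,0,1],[0,0,0,0,0,0,1]]])

```text
clock: 5.42
tool_pos: [0.5317, 0.2233, 0.0695]
tcp_rot: [0.996, 0.087, 0.009, -0.002]
contact_force: [1.2, 1.8, 5.6]
width: 0.0155
```

```bash
cat > reg.py <<'E'
from go import *
a=np.radians(10); Rt=np.array([[np.cos(a),np.sin(a),0],[np.sin(a),-np.cos(a),0],[0,0,-1.]])
u=np.array([-np.sin(a),np.cos(a)]);s=bot.state()["tool_pos"]
d=(np.array([.4823,.2135])-s[:2])@u; print("to mark along y mm",d*1e3)
togo([*(s[:2]+d*u),s[2]],Rt)
import sys
p=capture(sys.argv[2] if len(sys.argv)>2 else "wrist"); W=cloud(p); f=p["frame"].astype(int); B,G,R=f[...,0],f[...,1],f[...,2]
near=np.hypot(W[...,0]-.515,W[...,1]-.19)<.12
out={}
for nm,m in dict(green=(G>R+30)&(G>B+20)&(abs(W[...,2]-.049)<.006)&near,top=(W[...,2]>.073)&(W[...,2]<.086)&near&(abs(((W[...,:2]-[.5237,.2219])@u))<.03)).items():
    if m.any():
        r=cv2.minAreaRect(W[m][:,:2].astype(np.float32)); out[nm]=np.array(r[0])@u*1e3; print(nm,m.sum(),[x.mean().round(1) for x in np.nonzero(m)[::-1]],np.mean(W[m],0).round(4),r,(W[m][:,:2].mean(0)@u*1e3).round(1))
print("along mm",out)
x,y=proj(p,[.5,.22,.06]).astype(int); x=min(max(x,80),560);y=min(max(y,60),340)
cv2.imwrite(f"pics/{sys.argv[1]}.png",cv2.resize(p["frame"][y-60:y+60,x-80:x+80],None,fx=5,fy=5,interpolation=cv2.INTER_CUBIC))
E
python3 reg.py r1
```

```text
to mark along y mm -1.0366192477532525
t 5.42 pos [0.5317 0.2233 0.0695] F [1.2 1.8 5.6] w 0.0155 axes [[0.985, 0.174, 0.018], [0.174, -0.985, -0.002], [0.017, 0.005, -1.0]]
 turn(tool) [-0.002 -0.018  0.   ]  shift units, present axes [-0.     0.017 -0.   ]  target axes [-0.     0.017  0.   ] units
green 370 [np.float64(322.9), np.float64(324.9)] [0.4805 0.2128 0.0491] ((0.48042741417884827, 0.21268969774246216), (0.02093346416950226, 0.008617336861789227), 9.716941833496094) 126.1
top 2591 [np.float64(319.5), np.float64(276.3)] [0.5295 0.2235 0.0793] ((0.525994598865509, 0.22284531593322754), (0.031340643763542175, 0.042714253067970276), 9.999996185302734) 128.1
along mm {'green': np.float64(126.03311834920727), 'top': np.float64(128.12179129785375)}
```

Emit:
play_rows(commands=[[[0,0,0,0,0.02,0,1],[0,0,0,0,0,0,1],[0,0,0,0,0,0,0.2],[0,0,0,0,0,0,0.2],[0,0,0,0,0,-0.5,0.2],[0,0,0,0,0,-1,0.2],[0,0,0,0,0,-1,0.2],[0,0,0,0,0,0,0.2],[0,0,0,0,0,0,0.2]]])

```text
clock: 6.6
tool_pos: [0.5276, 0.2202, 0.2167]
tcp_rot: [0.996, 0.087, 0.006, -0.0]
contact_force: [0.1, -0.4, -1.4]
width: 0.0685
```

```bash
python3 reg.py r2
```

```text
to mark along y mm 1.2465742311933483
t 6.6 pos [0.5276 0.2202 0.2167] F [ 0.1 -0.4 -1.4] w 0.0685 axes [[0.985, 0.174, 0.012], [0.174, -0.985, 0.0], [0.012, 0.002, -1.0]]
 turn(tool) [ 0.    -0.012  0.   ]  shift units, present axes [ 0.    -0.021 -0.   ]  target axes [ 0.    -0.021  0.   ] units
green 160 [np.float64(319.5), np.float64(226.9)] [0.4825 0.2129 0.049 ] ((0.4812924563884735, 0.21267221868038177), (0.02458595298230648, 0.0075769792310893536), 10.246048927307129) 125.8
top 483 [np.float64(318.3), np.float64(195.3)] [0.5245 0.2214 0.0792] ((0.5235060453414917, 0.22111399471759796), (0.02644742652773857, 0.0159559715539217), 9.529791831970215) 127.0
along mm {'green': np.float64(125.86569183004876), 'top': np.float64(126.84890552621944)}
```

View pics/r2.png

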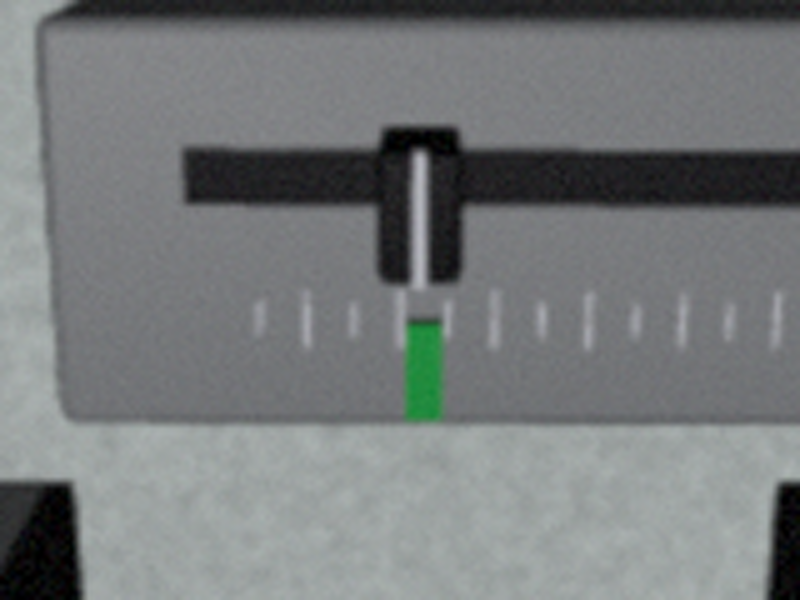

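The white line (col 420) lies over the green mark (col 424), under 1 mm off, so the slide is set. Now leaning the tool 35° and going to a viewpoint over the lever.

Emit:
play_rows(commands=[[[0,0,0.096,0,0,-0.3,0.2],[-0.153,0,0,0,0,0,0.4],[-0.153,0,0,0,0,0,0.68],[-0.153,0,0,0,0,0,0.68],[-0.153,0,0,0,0,0,0.68],[0,0,0,0.21,0.68,0.44,0.68],[0,0,0,0.21,0.68,0.44,0.68],[0,0,0,0.21,0.68,0.44,0.68],[0,0,0,0.21,0.68,0.44,0.68],[0,0,0,0.21,0.68,0.44,0.68],[0,0,0,0.21,0.68,0.44,0.68],[0,0,0,0,0,0,0.68],[0,0,0,0,0,0,0.68]]])

```text
clock: 8.28
tool_pos: [0.6247, -0.0641, 0.2443]
tcp_rot: [0.953, 0.036, 0.016, 0.3]
contact_force: [0.0, 0.8, -0.1]
width: 0.0276
```

```bash
cat > lev.py <<'E'
from go import *
import sys
p=capture("wrist"); W=cloud(p); f=p["frame"].astype(int); B,G,R=f[...,0],f[...,1],f[...,2]
m=(R>100)&(G<70)&(B<70)&(W[...,2]>.07)&(W[...,2]<.16)
lab=cv2.connectedComponentsWithStats(m.astype(np.uint8)); i=1+np.argmax(lab[2][1:,4]); m=lab[1]==i
P=W[m]; P=P[~np.isnan(P[:,0])]; print("red px",m.sum(),lab[3][i].round(1))
# panel plane
w=(f.min(2)>110)&(f.max(2)-f.min(2)<40)&(abs(W[...,0]-.6)<.1)&(W[...,2]>.04)&(W[...,2]<.14)&(abs(W[...,1]+.11)<.08)
Q=W[w]
for _ in range(3):
    c=Q.mean(0); n=np.linalg.svd(Q-c,full_matrices=False)[2][2]; n*=np.sign(n[2]); r=(Q-c)@n; Q=Q[abs(r)<max(.002,1*r.std())]
print("panel n",n.round(3),"pts",len(Q),"resid",r.std().round(4))
h=(P-c)@n; print("red height off panel pct",np.percentile(h,[5,50,95]).round(4))
x=np.cross([0,0,1],n)*-1; # level axis -> stand y
ys=np.cross(n,[0,0,1.]); ys/=np.linalg.norm(ys); ys*=np.sign(ys[0]); dn=np.cross(n,ys); dn*=-np.sign(dn[2])
T=P[abs(h-np.median(h))<.004]
cv=np.stack([(T-c)@ys,(T-c)@dn],-1).astype(np.float32); r=cv2.minAreaRect(cv); bx=cv2.boxPoints(r)
print("stand y",ys.round(3),"yaw deg",np.degrees(np.arctan2(ys[1],ys[0])).round(2),"rect (level,down)",r)
vx,vy,x0,y0=cv2.fitLine(cv,cv2.DIST_L2,0,.01,.01).ravel(); s=np.sign(vx+ vy); vx,vy=vx*s,vy*s
d=vx*ys+vy*dn; tt=(cv-[x0,y0])@[vx,vy]; o=c+x0*ys+y0*dn+(np.median(h)-.005)*n
print("lever angle",np.arctan2(vy,vx).round(3),"dir",d.round(3),"end",(o+tt.max()*d).round(4),"near end",(o+tt.min()*d).round(4))
E_=o+np.percentile(tt,99.5)*d; H=E_-.08*d; print("hinge",H.round(4),"n",n.round(3))
s=bot.state(); print("qpos",s["qpos"].round(2))
cv2.imwrite(f"pics/{sys.argv[1]}.png",p["frame"])
E
python3 lev.py l1; python3 -c "
from go import *
togo([0.626,-.065,.226])"
```

```text
red px 943 [305.8 207. ]
panel n [-0.045  0.572  0.819] pts 14409 resid 0.0007
red height off panel pct [0.0373 0.0388 0.04  ]
stand y [ 0.997  0.078 -0.   ] yaw deg 4.48 rect (level,down) ((-0.0067228153347969055, -0.02074013650417328), (0.07047869265079498, 0.013698358088731766), 5.839896202087402)
lever angle 0.11 dir [ 0.984  0.167 -0.063] end [ 0.6481 -0.1321  0.1153] near end [ 0.5787 -0.1439  0.1197]
hinge [ 0.5689 -0.1455  0.1203] n [-0.045  0.572  0.819]
qpos [ 0.17  0.2   1.78 -0.64  1.28  1.9 ]
t 8.32 pos [ 0.6249 -0.0635  0.2447] F [ 0.4 -0.  -0.4] w 0.0276 axes [[0.997, 0.079, 0.01], [0.059, -0.817, 0.573], [0.053, -0.571, -0.819]]
 turn(tool) [0. 0. 0.]  shift units, present axes [ 0.013 -0.157  0.271]  target axes [ 0.013 -0.157  0.271] units
```

View pics/l1.png

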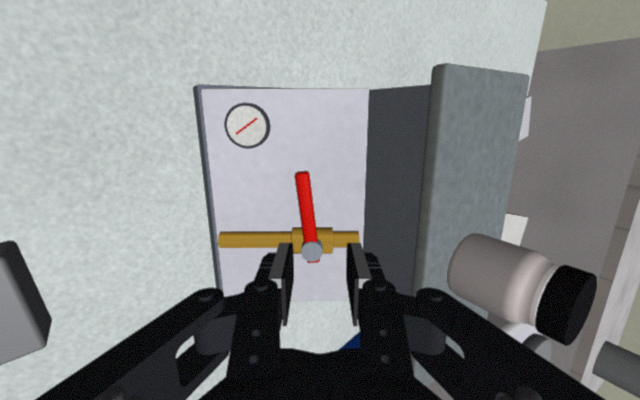

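Lever at (305,172)–(312,262), hinge cap at (312,250), with the tool lined up and the body clear of the jar and shelf. Lever angle is 0.11 and hinge (0.569, -0.1455, 0.120), which matches the shelf-based estimate.

```bash
cat > lp.py <<'E'
from go import *
H=np.array([.5689,-.1455,.1203]); n=np.array([-.045,.572,.819]); n/=np.linalg.norm(n); ys=np.array([.997,.078,0]); ys-=ys@n*n; ys/=np.linalg.norm(ys); dn=np.cross(n,ys)
dn*=-np.sign(dn[2])
def pose(a,r=.06,off=0.):
    d=np.cos(a)*ys+np.sin(a)*dn; x=d; z=-n; y=np.cross(z,x); return H+r*d+off*n, np.stack([x,y,z],1)
def where():
    s=bot.state(); R=Rot.from_quat(s["tcp_rot"]).as_matrix(); v=s["tool_pos"]-H; F=s["contact_force"]
    a=np.arctan2(v@dn,v@ys); t=-np.sin(a)*ys+np.cos(a)*dn; d=np.cos(a)*ys+np.sin(a)*dn
    print("tcp angle",a.round(3),"r",np.hypot(v@dn,v@ys).round(4),"off",(v@n).round(4),"tool yaw",np.arctan2(R[:,0]@dn,R[:,0]@ys).round(3),"F tan,rad,n",np.round([F@t,F@d,F@n],1),"tq",s["wrist_torque"].round(2),"q",s["qpos"].round(2))
E
python3 - <<'E'
from lp import *
where(); togo(*pose(.11,.06,.04)); togo(*pose(.11,.06,-.003))
E
```

```text
tcp angle -0.128 r 0.0628 off 0.1463 tool yaw -0.005 F tan,rad,n [ 0.2  0.3 -0.3] tq [ 0.25 -0.01  0.04] q [ 0.17  0.2   1.78 -0.64  1.28  1.9 ]
t 8.32 pos [ 0.6249 -0.0635  0.2447] F [ 0.4 -0.  -0.4] w 0.0276 axes [[0.997, 0.079, 0.01], [0.059, -0.817, 0.573], [0.053, -0.571, -0.819]]
 turn(tool) [-0.    -0.008 -0.115]  shift units, present axes [-0.06  -0.241  1.771]  target axes [-0.017 -0.246  1.772] units
t 8.32 pos [ 0.6249 -0.0635  0.2447] F [ 0.4 -0.  -0.4] w 0.0276 axes [[0.997, 0.079, 0.01], [0.059, -0.817, 0.573], [0.053, -0.571, -0.819]]
 turn(tool) [-0.    -0.008 -0.115]  shift units, present axes [-0.066 -0.241  2.488]  target axes [-0.017 -0.246  2.488] units
```

Emit:
play_rows(commands=[[[0,-0.008,-0.115,-0.03,-0.24,0.5,0.68],[0,0,0,0,0,0.7,0.68],[0,0,0,0,0,0.5,0.68],[0,0,0,0,0,0,0.68],[0,0,0,0,0,0,0.68],[0,0,0,0,0,0,0.68]]])

```text
clock: 9.07
tool_pos: [0.6297, -0.1096, 0.1566]
tcp_rot: [0.949, 0.089, -0.002, 0.301]
contact_force: [0.7, 0.1, 0.9]
width: 0.0277
```

```bash
python3 - <<'E'
from lp import *
where(); togo(*pose(.11,.06,-.003))
E
python3 lev.py l2
```

```text
tcp angle 0.073 r 0.0636 off 0.0475 tool yaw 0.108 F tan,rad,n [-0.5  0.6  0.7] tq [ 0.25 -0.01  0.01] q [ 0.1   0.28  1.86 -0.69  1.11  1.83]
t 9.07 pos [ 0.6297 -0.1096  0.1566] F [0.7 0.1 0.9] w 0.0277 axes [[0.984, 0.169, -0.057], [0.171, -0.803, 0.571], [0.051, -0.572, -0.819]]
 turn(tool) [ 0.001 -0.006 -0.002]  shift units, present axes [-0.064 -0.04   0.842]  target axes [-0.059 -0.039  0.842] units
red px 1957 [315.9 253.4]
panel n [-0.045  0.572  0.819] pts 23984 resid 0.0006
red height off panel pct [0.0374 0.0388 0.0398]
stand y [ 0.997  0.078 -0.   ] yaw deg 4.47 rect (level,down) ((-0.02173205092549324, -0.0192202590405941), (0.07152736932039261, 0.013691915199160576), 6.59752082824707)
lever angle 0.114 dir [ 0.983  0.17  -0.065] end [ 0.6479 -0.1317  0.1151] near end [ 0.5776 -0.1439  0.1197]
hinge [ 0.5689 -0.1454  0.1203] n [-0.045  0.572  0.819]
qpos [ 0.1   0.28  1.86 -0.69  1.11  1.83]
```

View pics/l2.png

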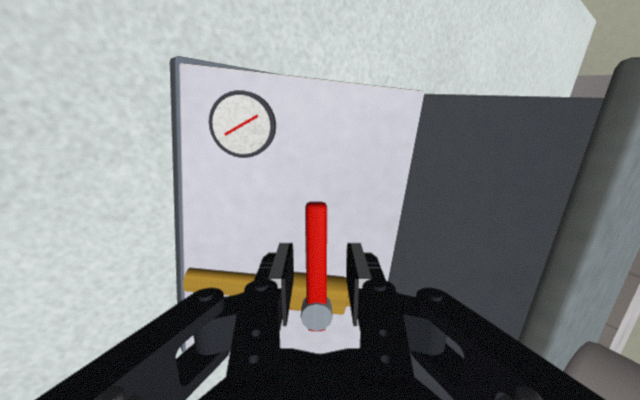

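The lever (col 316) lies centred between the pads (cols 285 and 355). Descending to straddle it.

Emit:
play_rows(commands=[[[0,0,0,-0.06,-0.04,0.4,0.68],[0,0,0,0,0,0.3,0.68],[0,0,0,0,0,0.14,0.68],[0,0,0,0,0,0,0.68],[0,0,0,0,0,0,0.68]]])

```text
clock: 9.75
tool_pos: [0.6274, -0.1382, 0.113]
tcp_rot: [0.95, 0.089, -0.003, 0.301]
contact_force: [0.2, 0.5, -0.1]
width: 0.0274
```

Run:
```python
from lp import *
where(); togo(*pose(.11,.06,-.003))
```

```text
tcp angle 0.108 r 0.0593 off -0.0044 tool yaw 0.108 F tan,rad,n [0.4 0.3 0.2] tq [ 0.26  0.05 -0.04] q [ 0.05  0.33  1.9  -0.73  1.03  1.86]
t 9.75 pos [ 0.6274 -0.1382  0.113 ] F [ 0.2  0.5 -0.1] w 0.0274 axes [[0.984, 0.167, -0.059], [0.171, -0.803, 0.571], [0.049, -0.572, -0.819]]
 turn(tool) [ 0.001 -0.003 -0.002]  shift units, present axes [ 0.013 -0.002 -0.024]  target axes [ 0.012 -0.002 -0.024] units
```

Emit:
play_rows(commands=[[[0,0,0,0,0,-0.02,0.78],[0,0,0,0,0,0,0.78],[0,0,-0.1,-0.005,-0.1,0,0.78],[0,0,-0.1,-0.005,-0.1,0,0.78],[0,0,-0.1,-0.005,-0.1,0,0.78],[0,0,-0.1,-0.005,-0.1,0,0.78],[0,0,0,0,0,0,0.78],[0,0,0,0,0,0,0.78]]])

```text
clock: 10.75
tool_pos: [0.619, -0.1199, 0.1014]
tcp_rot: [0.913, 0.275, -0.062, 0.295]
contact_force: [1.3, -2.0, 3.6]
width: 0.019
```

```bash
cat > w.py <<'E'
from lp import *
import sys
where(); togo(*pose(float(sys.argv[1]),.06,-.003))
E
python3 w.py .51
```

```text
tcp angle 0.503 r 0.0593 off -0.0031 tool yaw 0.506 F tan,rad,n [-3.9 -0.8  1.8] tq [-0.4  -0.21  0.07] q [ 0.08  0.33  1.92 -0.73  1.03  1.5 ]
t 10.75 pos [ 0.619  -0.1199  0.1014] F [ 1.3 -2.   3.6] w 0.019 axes [[0.841, 0.466, -0.275], [0.539, -0.675, 0.504], [0.049, -0.572, -0.818]]
 turn(tool) [ 0.003 -0.003 -0.004]  shift units, present axes [ 0.012 -0.007 -0.001]  target axes [ 0.012 -0.007 -0.001] units
```

Tracking well, with about 4 N tangential. Continuing to about 1.31.

Emit:
play_rows(commands=[[[0,0,-0.1,0.003,-0.1,0,0.78],[0,0,-0.1,-0.005,-0.1,0,0.78],[0,0,-0.1,-0.005,-0.1,0,0.78],[0,0,-0.1,-0.005,-0.1,0,0.78],[0,0,-0.1,-0.005,-0.1,0,0.78],[0,0,-0.1,-0.005,-0.1,0,0.78],[0,0,-0.1,-0.005,-0.1,0,0.78],[0,0,-0.1,-0.005,-0.1,0,0.78],[0,0,0,0,0,0,0.78],[0,0,0,0,0,0,0.78]]])

```text
clock: 12.0
tool_pos: [0.5808, -0.0986, 0.0841]
tcp_rot: [0.734, 0.609, -0.171, 0.247]
contact_force: [3.1, -1.1, 3.0]
width: 0.0189
```

```bash
python3 w.py 1.31; python3 lev.py l3 | egrep "lever|red"
```

```text
tcp angle 1.311 r 0.0603 off -0.0034 tool yaw 1.306 F tan,rad,n [-3.7 -2.   1.7] tq [-0.2  -0.41  0.17] q [ 0.12  0.3   2.   -0.74  1.01  0.77]
t 12.0 pos [ 0.5808 -0.0986  0.0841] F [ 3.1 -1.1  3. ] w 0.0189 axes [[0.199, 0.809, -0.553], [0.979, -0.136, 0.154], [0.049, -0.572, -0.819]]
 turn(tool) [ 0.004 -0.001 -0.004]  shift units, present axes [-0.006  0.001 -0.006]  target axes [-0.006  0.001 -0.006] units
red px 3174 [324.7 292.6]
red height off panel pct [0.0374 0.0388 0.0398]
lever angle 1.301 dir [ 0.204  0.808 -0.552] end [ 0.5856 -0.0808  0.0761] near end [ 0.5721 -0.134   0.1124]
```

Emit:
play_rows(commands=[[[0,0,-0.05,-0.003,-0.05,0,0.78],[0,0,-0.05,-0.003,-0.05,0,0.78],[0,0,-0.05,-0.003,-0.05,0,0.78],[0,0,-0.03,-0.002,-0.03,0,0.78],[0,0,0,0,0,0,0.78],[0,0,0,0,0,0,0.78]]])

```text
clock: 12.8
tool_pos: [0.5699, -0.0982, 0.0831]
tcp_rot: [0.676, 0.673, -0.193, 0.23]
contact_force: [4.3, -1.2, 4.5]
width: 0.0185
```

```bash
python3 w.py 1.5; python3 lev.py l4 | egrep "lever|red"
```

```text
tcp angle 1.493 r 0.0601 off -0.0035 tool yaw 1.487 F tan,rad,n [-4.4 -3.5  2.8] tq [-0.2  -0.67  0.38] q [ 0.13  0.28  2.03 -0.74  1.01  0.6 ]
t 12.8 pos [ 0.5699 -0.0982  0.0831] F [ 4.3 -1.2  4.5] w 0.0185 axes [[0.019, 0.82, -0.571], [0.999, 0.012, 0.051], [0.049, -0.572, -0.819]]
 turn(tool) [ 0.004 -0.    -0.013]  shift units, present axes [-0.001 -0.007 -0.008]  target axes [-0.001 -0.007 -0.008] units
red px 3227 [324.4 292.6]
red height off panel pct [0.0373 0.0388 0.0398]
lever angle 1.487 dir [ 0.02   0.821 -0.57 ] end [ 0.5708 -0.0798  0.0746] near end [ 0.5695 -0.134   0.1122]
```

Emit:
play_rows(commands=[[[0,0,-0.03,0,-0.03,0,0.78],[0,0,-0.03,0,-0.03,0,0.78],[0,0,0,0,0,0,0.78],[0,0,0,0,0,0,0.78]]])

```text
clock: 13.35
tool_pos: [0.5657, -0.0984, 0.0826]
tcp_rot: [0.655, 0.693, -0.2, 0.224]
contact_force: [5.0, 0.4, 3.6]
width: 0.0186
```

```bash
python3 w.py 1.55; python3 lev.py l4 | egrep "lever|red"
```

```text
tcp angle 1.563 r 0.0603 off -0.0038 tool yaw 1.548 F tan,rad,n [-5.  -2.   2.9] tq [-0.14 -0.65  0.46] q [ 0.13  0.28  2.03 -0.75  1.01  0.54]
t 13.35 pos [ 0.5657 -0.0984  0.0826] F [5.  0.4 3.6] w 0.0186 axes [[-0.042, 0.818, -0.573], [0.998, 0.062, 0.016], [0.048, -0.572, -0.819]]
 turn(tool) [ 0.003 -0.    -0.002]  shift units, present axes [-0.005  0.013 -0.013]  target axes [-0.005  0.013 -0.013] units
red px 3169 [324.7 293.5]
red height off panel pct [0.0374 0.0388 0.0398]
lever angle 1.558 dir [-0.052  0.818 -0.573] end [ 0.5653 -0.0801  0.0744] near end [ 0.5687 -0.1332  0.1116]
```

Emit:
play_rows(commands=[[[0,0,-0.03,0,-0.03,0,0.78],[0,0,0,0,0,0,0.78],[0,0,0,0,0,0,0.78]]])

```text
clock: 13.78
tool_pos: [0.5639, -0.0986, 0.0825]
tcp_rot: [0.644, 0.703, -0.204, 0.221]
contact_force: [5.7, 0.6, 4.0]
width: 0.0193
```

```bash
python3 w.py 1.58; python3 lev.py l4 | egrep "lever|red"
```

```text
tcp angle 1.593 r 0.0603 off -0.0039 tool yaw 1.579 F tan,rad,n [-5.7 -2.3  3.4] tq [-0.1  -0.72  0.49] q [ 0.13  0.27  2.04 -0.75  1.01  0.51]
t 13.78 pos [ 0.5639 -0.0986  0.0825] F [5.7 0.6 4. ] w 0.0193 axes [[-0.072, 0.816, -0.574], [0.996, 0.086, -0.002], [0.048, -0.572, -0.819]]
 turn(tool) [ 0.003 -0.    -0.001]  shift units, present axes [-0.005  0.013 -0.014]  target axes [-0.005  0.013 -0.014] units
red px 3132 [324.8 293.8]
red height off panel pct [0.0375 0.0388 0.0398]
lever angle 1.588 dir [-0.081  0.816 -0.573] end [ 0.5629 -0.0803  0.0745] near end [ 0.5682 -0.1332  0.1117]
```

Emit:
play_rows(commands=[[[0,0,-0.02,0,-0.02,0,0.78],[0,0,-0.02,0,-0.02,0,0.78],[0,0,0,0,0,0,0.78],[0,0,0,0,0,0,0.78]]])

```text
clock: 14.32
tool_pos: [0.5619, -0.0989, 0.0827]
tcp_rot: [0.63, 0.716, -0.208, 0.217]
contact_force: [6.3, -0.4, 3.3]
width: 0.0186
```

```bash
python3 w.py 1.62; python3 lev.py l4 | egrep "lever|red"
```

```text
tcp angle 1.627 r 0.0602 off -0.0038 tool yaw 1.618 F tan,rad,n [-6.1 -3.   2.2] tq [-0.13 -0.79  0.54] q [ 0.13  0.27  2.04 -0.75  1.01  0.47]
t 14.32 pos [ 0.5619 -0.0989  0.0827] F [ 6.3 -0.4  3.3] w 0.0186 axes [[-0.111, 0.812, -0.573], [0.993, 0.119, -0.024], [0.049, -0.572, -0.819]]
 turn(tool) [ 0.004  0.    -0.002]  shift units, present axes [-0.003  0.007 -0.013]  target axes [-0.003  0.007 -0.013] units
red px 3160 [324.6 293.8]
red height off panel pct [0.0374 0.0388 0.0398]
lever angle 1.622 dir [-0.115  0.812 -0.572] end [ 0.5602 -0.0805  0.0745] near end [ 0.5676 -0.1331  0.1115]
```

Emit:
play_rows(commands=[[[0,0,-0.02,0,-0.02,0,0.78],[0,0,-0.02,0,-0.02,0,0.78],[0,0,0,0,0,0,0.78],[0,0,0,0,0,0,0.78]]])

```text
clock: 14.88
tool_pos: [0.5617, -0.099, 0.0831]
tcp_rot: [0.615, 0.729, -0.211, 0.214]
contact_force: [11.8, -2.5, -0.5]
width: 0.0186
```

```bash
python3 w.py 1.66; python3 lev.py l4 | egrep "lever|red"
```

```text
tcp angle 1.63 r 0.0599 off -0.0036 tool yaw 1.658 F tan,rad,n [-11.4  -3.2  -2.3] tq [-0.11 -1.61  0.97] q [ 0.13  0.27  2.05 -0.75  1.    0.43]
t 14.88 pos [ 0.5617 -0.099   0.0831] F [11.8 -2.5 -0.5] w 0.0186 axes [[-0.15, 0.807, -0.572], [0.987, 0.154, -0.043], [0.053, -0.571, -0.819]]
 turn(tool) [ 0.008  0.    -0.002]  shift units, present axes [ 0.002 -0.029 -0.01 ]  target axes [ 0.002 -0.029 -0.009] units
red px 3182 [323.8 293.1]
red height off panel pct [0.0374 0.0388 0.0398]
lever angle 1.625 dir [-0.118  0.812 -0.572] end [ 0.5599 -0.0805  0.0744] near end [ 0.5676 -0.1337  0.1119]
```

The lever stopped at about 1.625 as the force doubled. One more small push to confirm.

Emit:
play_rows(commands=[[[0,0,0.02,0,-0.025,0,0.78],[0,0,0,0,0,0,0.78],[0,0,0,0,0,0,0.78]]])

```text
clock: 15.3
tool_pos: [0.5614, -0.0989, 0.0831]
tcp_rot: [0.623, 0.723, -0.207, 0.217]
contact_force: [15.0, -4.3, -3.4]
width: 0.0187
```

```bash
python3 w.py 1.66; python3 lev.py l4 | egrep "lever|red"
```

```text
tcp angle 1.635 r 0.06 off -0.0034 tool yaw 1.638 F tan,rad,n [-14.5  -3.4  -5.9] tq [ 0.11 -2.02  1.27] q [ 0.13  0.27  2.05 -0.75  1.    0.45]
t 15.3 pos [ 0.5614 -0.0989  0.0831] F [15.  -4.3 -3.4] w 0.0187 axes [[-0.131, 0.81, -0.572], [0.99, 0.139, -0.03], [0.056, -0.57, -0.82]]
 turn(tool) [ 0.011 -0.001 -0.022]  shift units, present axes [-0.001 -0.025 -0.008]  target axes [-0.    -0.025 -0.007] units
red px 3135 [324.8 293.3]
red height off panel pct [0.0375 0.0388 0.0398]
lever angle 1.627 dir [-0.12   0.811 -0.572] end [ 0.5598 -0.0805  0.0744] near end [ 0.5677 -0.1338  0.112 ]
```

Emit:
play_rows(commands=[[[0,0,0,0,0.04,0,0.65],[0,0,0,0,0.04,0,0.5],[0,0,0,0,0,0,0.5],[0,0,0,0,0,-0.3,0.5],[0,0,0,0,0,-0.6,0.5],[0,0,0,0,0,-0.9,0.5],[0,0,0,0,0,-0.9,0.5],[0,0,0,0,0,0,0.5],[0,0,0,0,0,0,0.5]]])

```text
clock: 16.48
tool_pos: [0.5542, -0.0056, 0.2156]
tcp_rot: [0.623, 0.722, -0.21, 0.215]
contact_force: [0.5, 0.5, -0.7]
width: 0.0425
```

```bash
python3 w.py 1.66; python3 lev.py l5 | egrep "lever|red"; python3 reg.py r5 top
python3 - <<'E'
from h import *
p=capture("scene"); cv2.imwrite("pics/scene9.png",p["frame"]); W=cloud(p)
for q in("tube_rack","tip_box","jar"):
    r=silhouettes(p,q)[0]; print(q,r["score"],np.nanmedian(W[r["mask"]],0).round(3))
a=cv2.imread("pics/l5.png"); b=cv2.resize(cv2.imread("pics/r5.png"),(320,240)); c=cv2.resize(p["frame"],(480,300))
o=np.zeros((600,800,3),np.uint8); o[:300,:480]=cv2.resize(a,(480,300)); o[300:,:480]=c; o[:240,480:]=b; cv2.imwrite("pics/fin.png",o)
E
```

```text
tcp angle 1.632 r 0.0606 off 0.1587 tool yaw 1.639 F tan,rad,n [-0.6  0.7 -0.3] tq [0.24 0.03 0.02] q [ 0.29  0.14  1.92 -0.62  1.29  0.39]
t 16.48 pos [ 0.5542 -0.0056  0.2156] F [ 0.5  0.5 -0.7] w 0.0425 axes [[-0.131, 0.809, -0.572], [0.99, 0.135, -0.036], [0.048, -0.571, -0.819]]
 turn(tool) [ 0.003 -0.    -0.021]  shift units, present axes [-0.011 -0.037  2.695]  target axes [-0.01  -0.028  2.695] units
red px 883 [321.7 202.7]
red height off panel pct [0.0371 0.0388 0.04  ]
lever angle 1.62 dir [-0.113  0.812 -0.573] end [ 0.5605 -0.0808  0.0746] near end [ 0.5684 -0.1375  0.1146]
to mark along y mm 228.73796020530602
t 16.52 pos [ 0.5536 -0.0062  0.2145] F [ 0.4 -0.1 -0.9] w 0.0426 axes [[-0.132, 0.809, -0.573], [0.99, 0.134, -0.038], [0.046, -0.572, -0.819]]
 turn(tool) [0.437 0.513 1.491]  shift units, present axes [ 3.125 -0.151 -2.178]  target axes [ 0.    -3.812  0.   ] units
top 47 [np.float64(263.0), np.float64(189.9)] [0.5215 0.2222 0.0795] ((0.522371232509613, 0.22236685454845428), (0.02547605149447918, 0.01601961813867092), 9.537076950073242) 128.2
along mm {'top': np.float64(128.27978978133308)}
tube_rack 0.61 [0.717 0.216 0.036]
tip_box 0.71 [0.314 0.361 0.074]
jar 0.97 [ 0.597 -0.192  0.296]
```

View pics/fin.png

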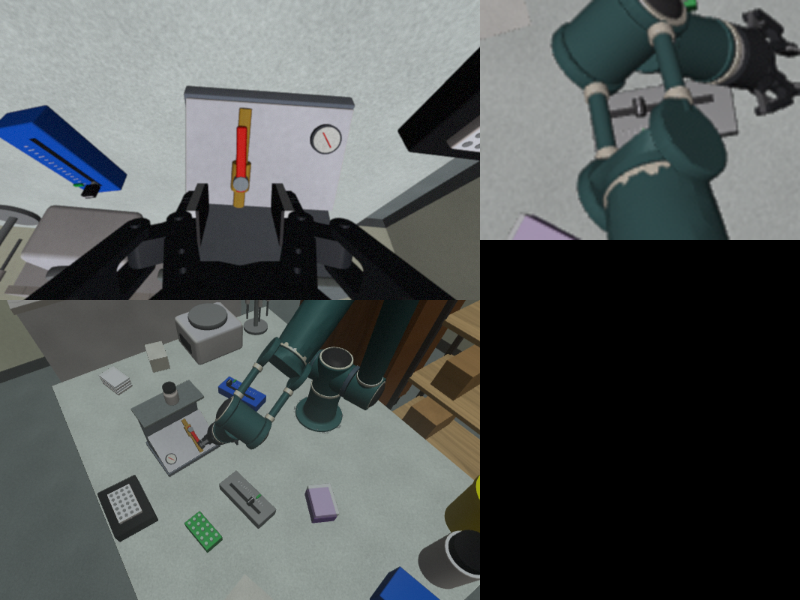

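The lever (composite, 241,128–188) lies down along the pipe. The slide (250,503) is beside its mark, and the jar, rack and box stand where they were. Handing in.

```bash
python3 -c "
from h import *
print(workorder.hand_in(), bot.state()['clock'])"
```

```text
the job is handed in; nothing more can be done
the job is handed in; nothing more can be done
```

The job is done in the order asked and was handed in at about 16.5 s; no verdict was reported.

- **Slide:** I moved the grey regulator's black grip about 92 mm. A close view afterwards put its white line about 1 mm from the centre of the green mark. At the end the arm hid the mark from the top camera. The slide's position there (128.3 mm along the track) agreed with the first top-camera reading of the mark (128.7 mm).
- **Lever:** I swung the red valve lever open with the fingers straddling it. It stopped at about 1.625 rad, where the tangential force rose from 6 to 14.5 N with no further movement. After I opened the fingers and withdrew, it read 1.62 rad, a difference within measuring noise.
- **Last checks:** the jar, tube rack and tip box were within about 2 mm of their first positions, which is the camera noise. The robot was touching nothing (under 1 N).
- **Forces:** the highest force I read was about 16 N. I took force readings only at the end of each move.

No check failed. The arm lagged its commands by up to about 8 mm right after moves, so the slide was gripped about 8 mm off-centre across the track. That does not affect where it was set.

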